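Sort washed shrimp-tank fittings into the stock trays

TASK

Put away the five washed fittings lying on the blue mat - two terracotta tubes, two steel spring clips and a small white dish: each goes into the stock tray that already holds one of its kind. Set each one on the tray's floor the same way up as it lies now, beside the others and not on top of them, and lower the brittle tubes and dish into place rather than dropping them. Leave the glass cup and the white scoop standing where they are.

Things in the scene. Friction and masses are not known exactly. Their poses are not given: they have to be found in the camera images.
- tube_a_center (a point): Terracotta tube open at both ends, 32 mm outside diameter, 66 mm long, 33 mm high, on a flattened foot 22 mm wide so that it does not roll; brittle, 60 g. Point: on its axis at mid-length, 17 mm above the underside. x runs along the tube, z up; grip across y (32 mm).
- tube_b_center (a point): Terracotta tube open at both ends, 32 mm outside diameter, 66 mm long, 33 mm high, on a flattened foot 22 mm wide so that it does not roll; brittle, 60 g. Point: on its axis at mid-length, 17 mm above the underside. x runs along the tube, z up; grip across y (32 mm). Same as the other.
- clip_a_center (a point): Steel spring clip lying on its edge, outline seen from above: rounded bow at x = -35 mm, parallel arms 25 mm wide over the outside from x = -24 to +12, pinched neck, flared lips at x = +37 (26 mm wide). 22 mm high, 45 g, rigid. Point: between the arms, 11 mm above the underside. z up; grip across y over the arms (25 mm).
- clip_b_center (a point): Steel spring clip lying on its edge, outline seen from above: rounded bow at x = -35 mm, parallel arms 25 mm wide over the outside from x = -24 to +12, pinched neck, flared lips at x = +37 (26 mm wide). 22 mm high, 45 g, rigid. Point: between the arms, 11 mm above the underside. z up; grip across y over the arms (25 mm). Same as the other.
- dish_center (a point): Small round feeding dish of white glazed ceramic, open upward: 52 mm outside diameter with an upright wall (wall 3.5 mm, floor 4 mm), 18 mm high, brittle, about 45 g. The point is on its axis, 9 mm above the underside; z up.
- tray_tubes: Black plastic tray, fixed, that already holds one terracotta tube. The 3 trays are alike: inside 100 (its x) by 200 mm (its y), floor 3 mm thick, wall tops 28 mm above the shelf, outside 118 by 218 mm over the rim. Origin: centre of the underside. Its loose stock tube lies along x at y = -81 mm; free floor y = -64 to +100: room for two more along x, say at y = -16 and +48.
- tray_clips: Black plastic tray, fixed, that already holds one spring clip. The 3 trays are alike: inside 100 (its x) by 200 mm (its y), floor 3 mm thick, wall tops 28 mm above the shelf, outside 118 by 218 mm over the rim. Origin: centre of the underside. Its loose stock clip lies along x at y = -84 mm; free floor y = -70 to +100: room for two more along x, say at y = -16 and +48.
- tray_dishes: Black plastic tray, fixed, that already holds one white dish. The 3 trays are alike: inside 100 (its x) by 200 mm (its y), floor 3 mm thick, wall tops 28 mm above the shelf, outside 118 by 218 mm over the rim. Origin: centre of the underside. Its loose stock dish stands at y = -70 mm; free floor y = -42 to +100: room for one more, say at y = +28.
- cup: Clear glass cup, 70 mm across the rim, 85 mm high, standing loose on the shelf beside the work. Origin at the centre of its underside. Not to be disturbed.
- scoop_center (a point): White plastic scoop, 164 mm long, 50 mm wide, 28 mm high, lying loose on the shelf beside the work, handle to its -x. The point is where handle and bowl meet, 13 mm up. Not to be disturbed.

How it is judged:
By the outcome, as a careful person would: the job done as asked, in the order asked, and still so for the second after the job is handed in, with the robot touching nothing.
It also fails if it takes over 115 s, if anything falls off the work surface, if the arm or the gripper's body presses on something with over 40 N, if the wrist force passes 120 N, or if a joint passes its speed limit or range.

ROBOT

A 7-joint arm with a two-finger parallel gripper is mounted at the origin on the work surface. World frame = base frame: x ahead of the robot, y to its left, z up, the work surface at z = 0. Lengths are in m, angles in rad, forces in N, time in s.
With the tool pointing down it reaches from about 0.4 to 0.85 m from the base axis. Payload 10.4 kg.
Tool frame: the origin (TCP) lies on the centre line of the jaws, within the pads' length; the fingertips stand r.tip_extent ahead of it and the grasp point (between the pads) lies 8 mm behind it (r.tip_extent is the distance from the TCP to the fingertips, in m); z points along the fingers, y is the direction in which the jaws open and shut (so a half turn about z gives the same grasp; the last joint's range is limited). The gripper opens to 87 mm and grips with 3 to 60 N. Pads are 19 mm wide; open, the fingers measure 117 mm over their backs; the gripper's body (75 mm by 190 mm) begins 51 mm behind the grasp point.
Start: joints at [-1.279, 0.332, -0.065, 1.46, 0.022, 1.35, -0.088], TCP at [0.194, 0.594, 0.234] pointing down, gripper open.
Joint ranges: [-2.6, 2.6], [-0.5, 2.12], [-1.47, 1.34], [0.16, 2.42], [-1.27, 4.41], [0.06, 2.06], [-2.6, 2.6]. Speed limits (rad/s): [2.22, 2.22, 2.79, 2.79, 3.14, 3.14, 3.14].

INTERFACE

Orientations are given as a unit quaternion [x, y, z, w].
In Python, from bench import r gives the robot as it stands.
- The arm moves only by the shell command python3 -m jog 'ROWS' [FORCE]. ROWS is JSON, a list of rows, each a list of 7 numbers: the shift along the tool's x, y, z in cm, then the turn, a rotation vector about the tool's x, y, z in rad, then the opening, from -1 (shut) to 1 (fully open). In form: [[tx, ty, tz, wx, wy, wz, jaw], ...]. A call has 1 to 20 rows; each row shifts and turns the commanded pose from where the row before left it, along the tool's axes as they then stand; what a row does not reach is not made up. A row lasts 1/8 s, in which the tool goes at most 62.5 mm and 10.7 degrees, less where a joint would pass 70% of its speed; a pose out of reach is approached as far as the arm can. A call with a gripper value outside its range is refused whole. The fingers move at their own pace and stop on an object; FORCE is the grip in N (left out, the last holds). Time passes only in rows, so rows that do not move let the fingers close. It gives the time, the measured TCP pose, the force and the opening at its end, in the units of the state.
- r.read_state(): the state, without advancing time (a new reading comes with each control period).
- r.camera(name): name is "scene" or "side" or "wrist"; returns a dict with "frame" (384x512x3 uint8, red, green, blue), "fx", "fy", "cx", "cy" (pixels), "k1" (the pictures are not rectified: a ray, as slopes to the right and down, at radius r is drawn at 1 + k1 r^2 times it, then the intrinsics apply), "camera_from_world" (4x4, takes a point from world to camera coordinates). Camera axes: x right, y down, z forward; pixel columns grow to the right and rows downward; lengths in m; the calibration is good to about 2 mm. A picture is of the moment at which its call begins. There is no depth.
- r.close_job(): hands the job in, once; it reports no verdict.
Trained networks look in a picture, given as the dict that the camera call returned (one of the last four; its "shot" number tells which), for a name from the list of things; names that differ only in an ending like _2 or _b are one class to them, and where a whole thing is asked for, a point or a joint stands for the part that bears it (a point fixed in the world has none). Each returns a list of dicts, best first, with "score" (0 to 1); they miss things now and then, are a little off and sometimes report something else, mostly with a low value. They report only what shows in the picture. A call takes as long as a camera call.
- r.search_frame(picture, thing): "rect" ([left, top, right, bottom] in pixels, round what is visible of it).
The state is a dict: "time": time; "joint_positions": joint angles; "joint_vel": joint speeds; "joint_torque": joint torques, N m; "ee_pos": TCP position; "eef_rot": TCP orientation; "ft_force": force on the tool from outside, world axes, zero at the start; "torque": the same for the moment, N m; "width": finger opening in m.
Only numpy, scipy, OpenCV 4.12 (cv2) and the standard library are available. Lean on these libraries where they do the work, as an engineer would, in place of code of your own. Each camera call takes 0.05 s, during which the arm holds its last target.

## Working session

There is one attempt and no reset: what is moved stays moved. The work goes in short steps, Python scripts to look and compute and a shell command to move; the robot and the scene stay as the last step left them, time stands still between calls to the robot, and variables do not carry over. Pictures are saved under pics/ and viewed, and the job is handed in when it is done.

```bash
ls; mkdir -p pics; cat > h.py <<'E'
import numpy as np, cv2
from bench import r
def snap(n,f):
    c=r.camera(n); cv2.imwrite('pics/'+f,c['frame'][:,:,::-1]); return c
E
python3 - <<'E'
from h import *
for n in ['scene','side','wrist']:
    c=snap(n,n+'0.png'); print(n,c['fx'],c['cx'],c['cy'],c['k1'],np.round(c['camera_from_world'],3).tolist(),c['shot'])
    for t in ['tube_a_center','clip_a_center','dish_center','tray_tubes','tray_clips','tray_dishes','cup','scoop_center']:
        print(t,[(np.round(d['rect']).astype(int).tolist(),round(d['score'],2)) for d in r.search_frame(c,t)][:5])
s=r.read_state(); print(s['ee_pos'],s['eef_rot'],s['time'],s['width'],r.tip_extent)
E
```

```text
pics
scene 455.8142939933063 259.47538051445827 187.3773908034023 -0.14675235822036214 [[-0.13, 0.991, 0.012, 0.074], [0.843, 0.117, -0.525, -0.381], [-0.522, -0.058, -0.851, 1.796], [0.0, 0.0, 0.0, 1.0]] 1
tube_a_center [([300, 167, 314, 192], 0.48), ([388, 186, 416, 216], 0.47)]
clip_a_center [([213, 168, 228, 179], 0.59)]
dish_center [([214, 218, 290, 264], 0.68), ([251, 184, 269, 196], 0.61), ([298, 166, 312, 195], 0.25)]
tray_tubes [([215, 217, 290, 264], 0.56), ([212, 169, 230, 178], 0.56)]
tray_clips [([149, 190, 221, 231], 0.86), ([212, 166, 232, 175], 0.57)]
tray_dishes [([305, 209, 373, 246], 0.74)]
cup []
scoop_center [([119, 148, 138, 190], 0.74)]
side 360.6029588308728 251.8231535114451 194.10725404343088 0.03120422931025918 [[-0.996, -0.088, -0.013, 0.513], [-0.034, 0.513, -0.858, 0.072], [0.083, -0.854, -0.514, 1.027], [0.0, 0.0, 0.0, 1.0]] 2
tube_a_center [([269, 232, 297, 248], 0.82), ([179, 235, 241, 303], 0.51)]
clip_a_center [([272, 176, 291, 191], 0.66), ([270, 231, 299, 246], 0.19)]
dish_center [([256, 202, 274, 215], 0.76)]
tray_tubes [([169, 183, 227, 234], 0.91)]
tray_clips [([216, 152, 260, 188], 0.85)]
tray_dishes [([175, 232, 242, 308], 0.62)]
cup [([234, 307, 278, 371], 0.64)]
scoop_center [([261, 142, 299, 151], 0.72)]
wrist 285.29872745478696 255.09789965806044 191.5252732112847 -0.0591926949026335 [[0.31, 0.951, 0.001, -0.624], [0.907, -0.296, 0.3, -0.037], [0.285, -0.092, -0.954, 0.391], [0.0, 0.0, 0.0, 1.0]] 3
tube_a_center []
clip_a_center []
dish_center []
tray_tubes []
tray_clips []
tray_dishes []
cup [([214, 321, 231, 331], 0.47)]
scoop_center []
[0.19350094 0.594315   0.23356514] [1.56730024e-01 9.87641482e-01 4.32714616e-05 2.36719828e-06] 1.35 0.08710569182059333 0.011
```

View pics/scene0.png

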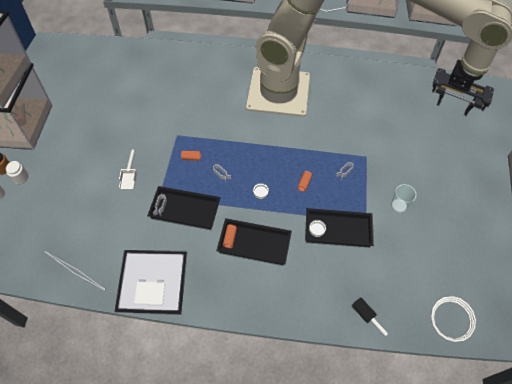

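View pics/side0.png

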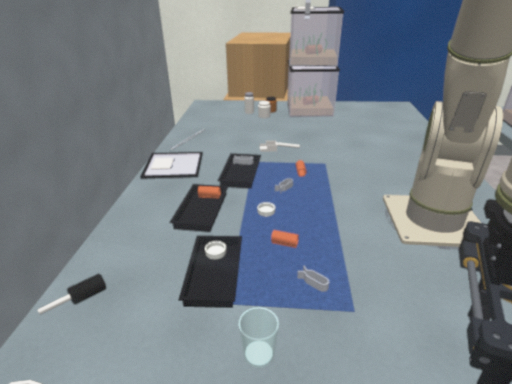

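View pics/wrist0.png

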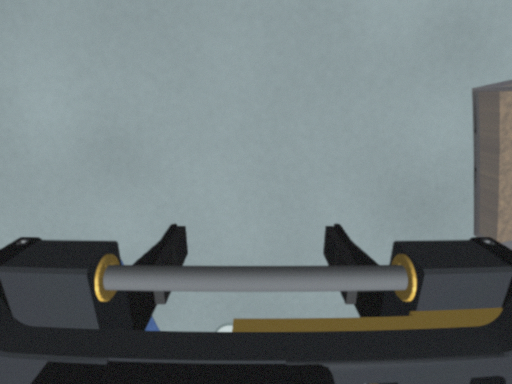

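The scene view shows the tubes at (190,155) and (305,181), the clips at (222,172) and (345,171), and the dish at (261,190). The trays are at (184,208) clips, (254,242) tubes and (339,228) dishes. The cup is at (402,198) and the scoop at (128,170). Next I'll localise them.

```bash
cat >> h.py <<'E'
def K(c): return np.array([[c['fx'],0,c['cx']],[0,c['fy'],c['cy']],[0,0,1.]]),np.array([c['k1'],0,0,0.])
def proj(c,P):
    P=np.atleast_2d(np.array(P,float)); M=c['camera_from_world']; k,d=K(c)
    return cv2.projectPoints(P,cv2.Rodrigues(M[:3,:3].copy())[0],M[:3,3].copy(),k,d)[0].reshape(-1,2)
def unproj(c,uv,z):
    k,d=K(c); n=cv2.undistortPoints(np.array(uv,float).reshape(-1,1,2),k,d).reshape(-1,2)
    M=c['camera_from_world']; R=M[:3,:3]; o=-R.T@M[:3,3]
    v=np.c_[n,np.ones(len(n))]@R
    z=np.broadcast_to(z,len(n)); return o+v*((z-o[2])/v[:,2])[:,None]
def blobs(mask,amin=15):
    n,l,st,ce=cv2.connectedComponentsWithStats(mask.astype(np.uint8),connectivity=8)
    out=[]
    for i in range(1,n):
        if st[i,4]>=amin: out.append((l==i,st[i,4],ce[i]))
    return out
def axis(c,m,z):
    ys,xs=np.nonzero(m); P=unproj(c,np.c_[xs,ys],z)[:,:2]; q=P-P.mean(0)
    w,V=np.linalg.eigh(q.T@q/len(q)); v=V[:,1]
    return P.mean(0),np.degrees(np.arctan2(v[1],v[0])),2*np.sqrt(3*w[::-1])
def matmask(f):
    h=cv2.cvtColor(f,cv2.COLOR_RGB2HSV).astype(int)
    blue=(h[...,0]>100)&(h[...,0]<128)&(h[...,1]>110)
    return blue,h
def orange(f):
    h=cv2.cvtColor(f,cv2.COLOR_RGB2HSV).astype(int); return (h[...,0]<15)&(h[...,1]>130)&(h[...,2]>70)
E
python3 - <<'E'
from h import *
for n in ['scene','side']:
    c=r.camera(n); f=c['frame']; print(n)
    M=c['camera_from_world'];print('cam',-M[:3,:3].T@M[:3,3])
    for m,a,ce in blobs(orange(f),25): print('or',a,np.round(ce),*[np.round(v,3) for v in axis(c,m,0.017)])
    b,h=matmask(f)
    bl=max(blobs(b,500),key=lambda t:t[1])[0].astype(np.uint8)
    hull=cv2.convexHull(np.argwhere(bl)[:,::-1].astype(np.int32)); H=np.zeros_like(bl); cv2.fillConvexPoly(H,hull,1); H=cv2.erode(H,np.ones((3,3)))
    for m,a,ce in blobs((H>0)&(bl==0)&~orange(f),15): print('mat',a,np.round(ce),*[np.round(v,3) for v in axis(c,m,0.011)])
    dark=(h[...,2]<50)
    for m,a,ce in blobs(dark,400):
        P=unproj(c,np.argwhere(m)[:,::-1],0.028)[:,:2].astype(np.float32)
        print('dark',a,np.round(ce),cv2.minAreaRect(P))
    ims=cv2.resize(f[130:275,110:420] if n=='scene' else f[130:380,150:400],None,fx=2.5 if n=='scene' else 2.3,fy=2.5 if n=='scene' else 2.3,interpolation=cv2.INTER_CUBIC)
    cv2.imwrite(f'pics/{n}_z.png',ims[:,:,::-1])
E
```

```text
scene
cam [1.2677104  0.07506136 1.32752184]
or 159 [190. 155.] [ 0.364 -0.274] 92.593 [0.063 0.038]
or 68 [  2. 165.] [ 0.5   -0.956] -157.886 [0.078 0.019]
or 163 [304. 181.] [0.417 0.135] 166.078 [0.078 0.028]
or 232 [229. 236.] [ 0.656 -0.085] 178.949 [0.08  0.032]
mat 68 [190. 155.] [ 0.36  -0.276] 91.693 [0.096 0.06 ]
mat 198 [221. 172.] [ 0.417 -0.155] 48.919 [0.08  0.036]
mat 191 [345. 170.] [0.349 0.272] 144.72 [0.082 0.035]
mat 61 [304. 180.] [0.41  0.134] 168.05 [0.107 0.048]
mat 226 [260. 190.] [ 0.472 -0.01 ] -176.877 [0.058 0.05 ]
mat 145 [204. 196.] [ 0.518 -0.196] 82.594 [0.138 0.016]
mat 169 [323. 211.] [0.522 0.206] 96.326 [0.143 0.017]
dark 664 [465.  84.] ((-0.13921570777893066, 0.7647538781166077), (0.2726387679576874, 0.2015666961669922), 27.501054763793945)
dark 1846 [187. 208.] ((0.5798477530479431, -0.24979865550994873), (0.2137952744960785, 0.11933045834302902), 86.50108337402344)
dark 1912 [342. 228.] ((0.5846038460731506, 0.25806015729904175), (0.11965090781450272, 0.21219468116760254), 2.5569236278533936)
dark 2054 [257. 242.] ((0.6690975427627563, -0.005
[... 491 characters left out ...]
0.363 -0.253] 88.887 [0.102 0.051]
mat 228 [284. 185.] [ 0.422 -0.155] 67.365 [0.101 0.048]
mat 288 [266. 209.] [ 0.474 -0.007] 92.33 [0.081 0.054]
mat 227 [284. 238.] [0.418 0.131] 128.205 [0.095 0.081]
mat 26 [239. 257.] [0.527 0.213] 92.987 [0.092 0.002]
mat 542 [314. 279.] [0.35  0.273] 135.165 [0.08  0.047]
dark 1727 [498. 247.] ((-0.10929854214191437, 0.10833628475666046), (0.3705938160419464, 0.059215545654296875), 65.04096221923828)
dark 813 [200. 292.] ((0.6026608347892761, 0.3413940668106079), (0.0809788703918457, 0.1638714075088501), 42.691253662109375)
dark 1099 [492. 366.] ((0.06837543845176697, 0.46563705801963806), (0.1025022342801094, 0.05635622888803482), 63.347049713134766)
```

```bash
python3 - <<'E'
from h import *
from scipy.spatial.transform import Rotation as R
c=r.camera('wrist'); s=r.read_state(); M=c['camera_from_world']; Rt=R.from_quat(s['eef_rot']).as_matrix()
o=-M[:3,:3].T@M[:3,3]
print('tool axes',Rt.round(3).tolist()); print('cam in tool',Rt.T@(o-s['ee_pos'])); print('camaxes in tool',(Rt.T@M[:3,:3].T).round(3).tolist())
E
```

```text
tool axes [[-0.951, 0.31, -0.0], [0.31, 0.951, 0.0], [0.0, 0.0, -1.0]]
cam in tool [ 0.0821067  -0.00134131 -0.15134254]
camaxes in tool [[0.0, -0.954, -0.3], [1.0, -0.0, 0.001], [-0.001, -0.3, 0.954]]
```

View pics/scene_z.png

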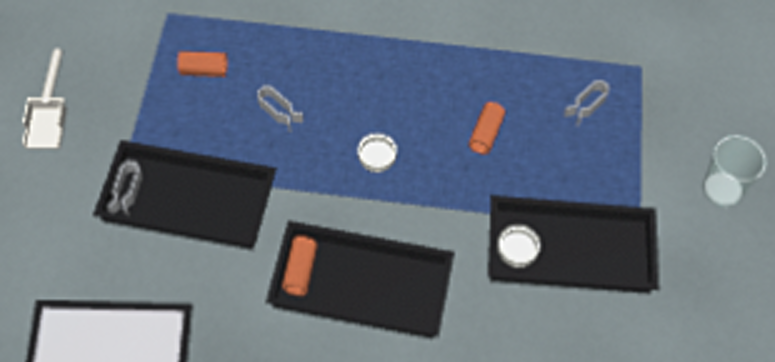

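View pics/side_z.png

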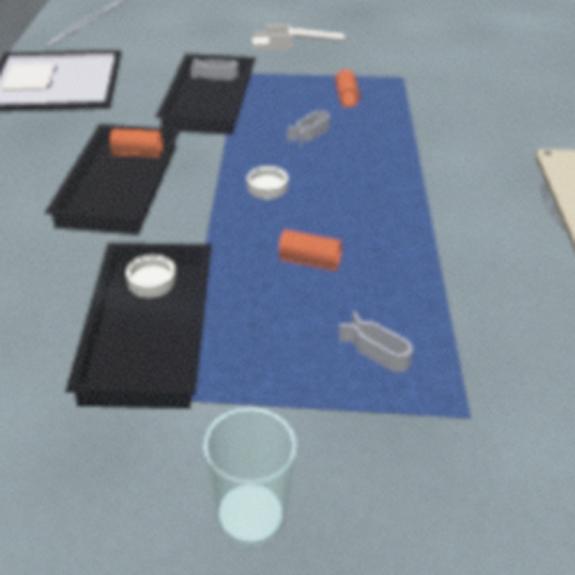

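Both cameras agree to about 5 mm. I'll go to tube_b first, since the tool yaw already matches it.

```bash
cat >> h.py <<'E'
from scipy.spatial.transform import Rotation as Rn
def yawrot(deg):  # tool x along world yaw deg, z down
    a=np.radians(deg); x=[np.cos(a),np.sin(a),0]; z=[0,0,-1]; return Rn.from_matrix(np.c_[x,np.cross(z,x),z])
def plan(p,yaw):
    "shift in cm in present tool axes; rotvec in rad; also shift in axes after turn"
    s=r.read_state(); R0=Rn.from_quat(s['eef_rot']); R1=yawrot(yaw)
    d=np.array(p)-s['ee_pos']; rv=(R0.inv()*R1).as_rotvec()
    yaw0=np.degrees(np.arctan2(*R0.as_matrix()[:2,0][::-1]))
    print('t',round(s['time'],2),'tcp',s['ee_pos'].round(4),'yaw',round(yaw0,1),'w',round(s['width'],4),'F',np.round(s['ft_force'],1),'J7',round(s['joint_positions'][6],2))
    print(' shift before turn cm',(R0.inv().apply(d)*100).round(2),'turn',rv.round(3),' | shift after turn cm',(R1.inv().apply(d)*100).round(2))
E
python3 -m jog '[[-3.2,-3.3,0.76,0,0,0,1],[-3.2,-3.3,0.76,0,0,0,1],[-3.2,-3.3,0.76,0,0,0,1],[-3.2,-3.3,0.76,0,0,0,1],[-3.2,-3.3,0.76,0,0,0,1],[-3.2,-3.3,0.76,0,0,0,1],[-3.2,-3.3,0.76,0,0,0,1],[-3.2,-3.3,0.76,0,0,0,1],[-3.2,-3.3,0.76,0,0,0,1],[-3.2,-3.3,0.76,0,0,0,1],[-3.2,-3.3,0.76,0,0,0,1],[0,0,0,0,0,0,1]]' 15
python3 - <<'E'
from h import *
c=snap('wrist','w1.png')
plan([.417,.136,.016],163)
for m,a,ce in blobs(orange(c['frame']),100): print('or',a,np.round(ce),*[np.round(v,4) for v in axis(c,m,0.025)])
print(proj(c,[.417,.136,.017]))
E
```

```text
time: 3.0
ee_pos: [0.4167, 0.1371, 0.1497]
eef_rot: [0.159, 0.987, -0.0, -0.0]
ft_force: [0.3, 1.1, 1.0]
width: 0.0873
t 3.05 tcp [0.4161 0.1392 0.1499] yaw 161.8 w 0.0867 F [ 0.1  0.4 -0.1] J7 0.82
 shift before turn cm [-0.18 -0.27 13.39] turn [ 0.    -0.    -0.021]  | shift after turn cm [-0.18 -0.28 13.39]
or 1838 [252. 186.] [0.4147 0.1334] 165.703 [0.0688 0.0281]
[[255.26671755 185.54790439]]
```

View pics/w1.png

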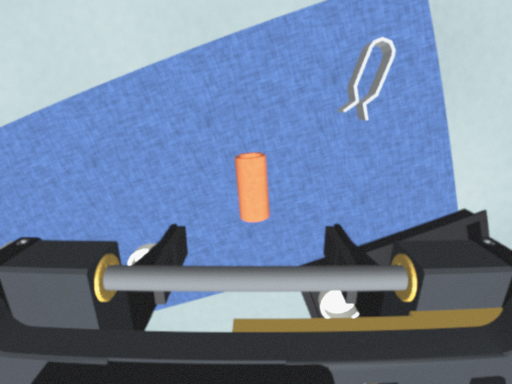

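The wrist view shows the tube upright at (252,186) between the jaws. It needs only a small correction before I descend.

```bash
python3 -m jog '[[0.05,-0.38,0,0,0,-0.065,1],[0,0,4,0,0,0,1],[0,0,4,0,0,0,1],[0,0,3,0,0,0,1],[0,0,1.5,0,0,0,1],[0,0,0.8,0,0,0,1],[0,0,0,0,0,0,0],[0,0,0,0,0,0,-0.6],[0,0,0,0,0,0,-0.6],[0,0,0,0,0,0,-0.6],[0,0,0,0,0,0,-0.6],[0,0,0,0,0,0,-0.6]]' 15
python3 - <<'E'
from h import *
plan([.669,-.005,.15],176)
snap('side','s1.png')
E
```

```text
time: 4.55
ee_pos: [0.4142, 0.1367, 0.017]
eef_rot: [0.125, 0.992, 0.0, 0.0]
ft_force: [0.1, -0.8, -1.0]
width: 0.035
t 4.55 tcp [0.4142 0.1367 0.017 ] yaw 165.7 w 0.035 F [ 0.1 -0.8 -1. ] J7 0.97
 shift before turn cm [-28.2   -7.43 -13.3 ] turn [ 0.    0.   -0.18]  | shift after turn cm [-26.41 -12.36 -13.3 ]
```

View pics/s1.png

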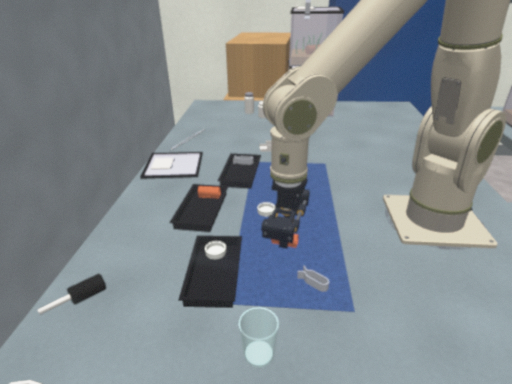

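```bash
python3 -m jog '[[0,0,-1,0,0,0,-0.6],[0,0,-2,0,0,0,-0.6],[0,0,-4,0,0,0,-0.6],[0,0,-4,0,0,-0.09,-0.6],[0,0,-2,0,0,-0.09,-0.6],[-3.8,-1.1,0,0,0,0,-0.6],[-3.8,-1.1,0,0,0,0,-0.6],[-3.8,-1.1,0,0,0,0,-0.6],[-3.8,-1.1,0,0,0,0,-0.6],[-3.8,-1.1,0,0,0,0,-0.6],[-3.8,-1.1,0,0,0,0,-0.6],[-2.9,-1.1,0,0,0,0,-0.6],[0,0,0,0,0,0,-0.6]]'
python3 - <<'E'
from h import *
plan([.6724,.0429,.0195],176)
c=snap('wrist','w2.png')
for t in ([.669,-.005]),:
  t=np.array(t); a=np.radians(85.9); Y=np.array([np.cos(a),np.sin(a)]); X=np.array([Y[1],-Y[0]])
  pts=[[*(t+sx*.059*X+sy*.109*Y),.028] for sx,sy in((1,1),(1,-1),(-1,-1),(-1,1))]
  f=c['frame'][:,:,::-1].copy(); cv2.polylines(f,[proj(c,pts).astype(np.int32)],True,(0,255,0),1); cv2.imwrite('pics/w2o.png',f)
E
```

```text
time: 6.22
ee_pos: [0.6662, 0.0402, 0.1469]
eef_rot: [0.036, 0.999, -0.001, 0.0]
ft_force: [-0.1, -0.3, -0.9]
width: 0.0306
t 6.22 tcp [0.6662 0.0402 0.1469] yaw 175.9 w 0.0306 F [-0.1 -0.3 -0.9] J7 1.53
 shift before turn cm [-0.6   0.33 12.74] turn [-0.001  0.    -0.002]  | shift after turn cm [-0.6   0.31 12.74]
```

View pics/w2o.png

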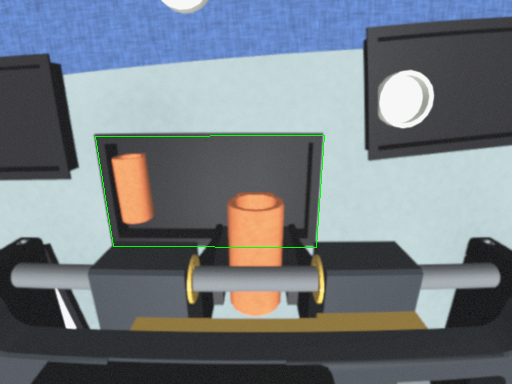

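The held tube is at (256,252), and the predicted tray outline lies on the real rim. Lowering it now.

```bash
python3 -m jog '[[-0.5,0.3,4,0,0,0,-0.6],[0,0,4,0,0,0,-0.6],[0,0,3,0,0,0,-0.6],[0,0,0.9,0,0,0,-0.6],[0,0,0.3,0,0,0,-0.6],[0,0,0,0,0,0,-0.6]]'
python3 -m jog '[[0,0,0.15,0,0,0,-0.6],[0,0,0,0,0,0,-0.6]]'
```

```text
time: 7.02
ee_pos: [0.671, 0.0449, 0.0263]
eef_rot: [0.035, 0.999, 0.0, 0.001]
ft_force: [0.3, 0.3, -0.2]
width: 0.0304
time: 7.28
ee_pos: [0.6706, 0.0447, 0.0239]
eef_rot: [0.035, 0.999, 0.0, 0.0]
ft_force: [-0.2, -0.1, -0.5]
width: 0.0308
```

```bash
for i in 1 ; do python3 -m jog '[[0,0,0.15,0,0,0,-0.6],[0,0,0,0,0,0,-0.6]]' ; python3 -m jog '[[0,0,0.15,0,0,0,-0.6],[0,0,0,0,0,0,-0.6]]'; done
```

```text
time: 7.52
ee_pos: [0.6703, 0.0446, 0.0218]
eef_rot: [0.035, 0.999, 0.0, -0.0]
ft_force: [-0.1, 0.4, -0.8]
width: 0.0306
time: 7.78
ee_pos: [0.6702, 0.0446, 0.0202]
eef_rot: [0.035, 0.999, 0.0, -0.0]
ft_force: [0.7, 0.2, -0.4]
width: 0.0307
```

```bash
python3 -m jog '[[0,0,0.1,0,0,0,-0.6],[0,0,0,0,0,0,-0.6]]'; python3 -m jog '[[0,0,0.1,0,0,0,-0.6],[0,0,0,0,0,0,-0.6]]'
```

```text
time: 8.02
ee_pos: [0.6704, 0.0446, 0.0201]
eef_rot: [0.035, 0.999, 0.0, 0.0]
ft_force: [-2.6, -0.1, 5.7]
width: 0.0304
time: 8.28
ee_pos: [0.6704, 0.0446, 0.02]
eef_rot: [0.035, 0.999, 0.0, 0.0]
ft_force: [-7.4, -0.2, 13.6]
width: 0.0305
```

Contact at TCP z=0.020. I'll ease off, open and rise, then head for tube_a.

```bash
python3 -m jog '[[0,0,-0.12,0,0,0,-0.6],[0,0,0,0,0,0,0.2],[0,0,0,0,0,0,0.2],[0,0,0,0,0,0,0.2],[0,0,-1.5,0,0,0,0.2],[0,0,-3,0,0,0,0.2],[0,0,-4,0,0,0,1],[0,0,-4,0,0,0,1],[0,0,0,0,0,0,1]]'
python3 - <<'E'
from h import *
plan([.365,-.273,.15],92.5)
E
```

```text
time: 9.4
ee_pos: [0.6725, 0.0444, 0.1496]
eef_rot: [0.035, 0.999, 0.001, 0.003]
ft_force: [0.3, -0.3, -0.4]
width: 0.0746
t 9.4 tcp [0.6725 0.0444 0.1496] yaw 176.0 w 0.0746 F [ 0.3 -0.3 -0.4] J7 1.53
 shift before turn cm [ 28.45 -33.82  -0.29] turn [0.006 0.004 1.457]  | shift after turn cm [-30.37 -32.11  -0.04]
```

```bash
python3 -m jog '[[3.2,-3.8,0,0,0,0,1],[3.2,-3.8,0,0,0,0,1],[3.2,-3.8,0,0,0,0,1],[3.2,-3.8,0,0,0,0,1],[3.2,-3.8,0,0,0,0,1],[3.2,-3.8,0,0,0,0,1],[3.2,-3.8,0,0,0,0,1],[3.2,-3.8,0,0,0,0,1],[2.8,-3.4,0,0,0,0,1],[0,0,0,0,0,0.182,1],[0,0,0,0,0,0.182,1],[0,0,0,0,0,0.182,1],[0,0,0,0,0,0.182,1],[0,0,0,0,0,0.182,1],[0,0,0,0,0,0.182,1],[0,0,0,0,0,0.182,1],[0,0,0,0,0,0.182,1],[0,0,0,0,0,0,1]]'
python3 - <<'E'
from h import *
c=snap('wrist','w3.png')
for m,a,ce in blobs(orange(c['frame']),100):
    p,an,l=axis(c,m,0.025); print('or',a,np.round(ce),p.round(4),an,l.round(3))
    plan([*p,.017],an%180)
E
```

```text
time: 11.65
ee_pos: [0.3633, -0.2727, 0.1446]
eef_rot: [0.691, 0.723, 0.0, -0.0]
ft_force: [-0.5, -0.6, -0.2]
width: 0.087
or 1913 [256. 188.] [ 0.3642 -0.2731] 95.10501065767143 [0.069 0.028]
t 11.7 tcp [ 0.3633 -0.2727  0.1446] yaw 92.8 w 0.0872 F [-0.5  0.4  0.7] J7 0.61
 shift before turn cm [-0.05  0.08 12.76] turn [ 0.   -0.   -0.04]  | shift after turn cm [-0.05  0.08 12.76]
```

View pics/w3.png

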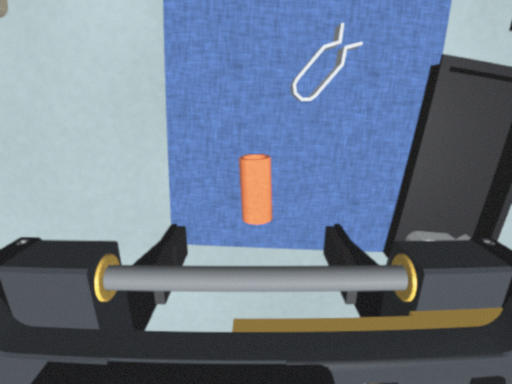

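Tube_a is centred at (256,188). Grasping it.

```bash
python3 -m jog '[[-0.05,0.08,0,0,0,-0.03,1],[0,0,4,0,0,0,1],[0,0,4,0,0,0,1],[0,0,3,0,0,0,1],[0,0,1.2,0,0,0,1],[0,0,0.55,0,0,0,1],[0,0,0,0,0,0,0],[0,0,0,0,0,0,-0.6],[0,0,0,0,0,0,-0.6],[0,0,0,0,0,0,-0.6],[0,0,0,0,0,0,-0.6],[0,0,0,0,0,0,-0.6]]' 15
python3 - <<'E'
from h import *
plan([.668,-.021,.15],176)
E
```

```text
time: 13.2
ee_pos: [0.3643, -0.2732, 0.0171]
eef_rot: [0.68, 0.733, 0.0, -0.0]
ft_force: [-0.4, 0.4, 0.1]
width: 0.0351
t 13.2 tcp [ 0.3643 -0.2732  0.0171] yaw 94.3 w 0.0351 F [-0.4  0.4  0.1] J7 0.83
 shift before turn cm [ 22.87  32.18 -13.29] turn [ 0.    -0.    -1.426]  | shift after turn cm [-28.54  27.28 -13.29]
```

```bash
python3 -m jog '[[0,0,-1,0,0,0,-0.6],[0,0,-2,0,0,0,-0.6],[0,0,-4,0,0,0,-0.6],[0,0,-4,0,0,0,-0.6],[0,0,-2,0,0,0,-0.6],[2.6,3.6,0,0,0,0,-0.6],[2.6,3.6,0,0,0,0,-0.6],[2.6,3.6,0,0,0,0,-0.6],[2.6,3.6,0,0,0,0,-0.6],[2.6,3.6,0,0,0,0,-0.6],[2.6,3.6,0,0,0,0,-0.6],[2.6,3.6,0,0,0,0,-0.6],[2.6,3.6,0,0,0,0,-0.6],[2,3.4,0,0,0,0,-0.6],[0,0,0,0,0,0,-0.6]]'
python3 -m jog '[[0,0,0,0,0,-0.178,-0.6],[0,0,0,0,0,-0.178,-0.6],[0,0,0,0,0,-0.178,-0.6],[0,0,0,0,0,-0.178,-0.6],[0,0,0,0,0,-0.178,-0.6],[0,0,0,0,0,-0.178,-0.6],[0,0,0,0,0,-0.178,-0.6],[0,0,0,0,0,-0.178,-0.6],[0,0,0,0,0,0,-0.6]]'
python3 - <<'E'
from h import *
plan([.668,-.021,.0201],176)
snap('wrist','w4.png')
E
```

```text
time: 15.08
ee_pos: [0.6697, -0.0187, 0.1468]
eef_rot: [0.679, 0.734, -0.0, -0.0]
ft_force: [-0.3, 0.1, -0.8]
width: 0.0309
time: 16.2
ee_pos: [0.6679, -0.0228, 0.1478]
eef_rot: [0.037, 0.999, -0.0, 0.0]
ft_force: [-0.4, 0.2, -1.0]
width: 0.0304
t 16.2 tcp [ 0.6679 -0.0228  0.1478] yaw 175.8 w 0.0304 F [-0.4  0.2 -1. ] J7 1.55
 shift before turn cm [ 0.    0.18 12.77] turn [-0.001  0.    -0.004]  | shift after turn cm [ 0.    0.18 12.77]
```

View pics/w4.png

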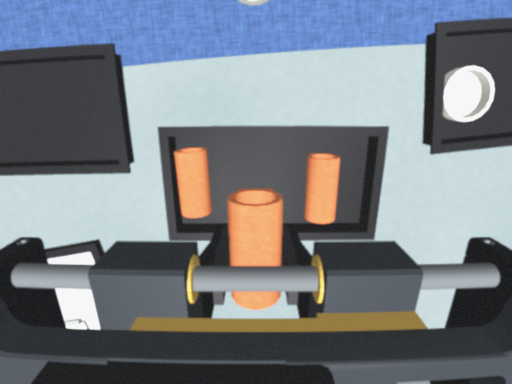

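The first tube lies on the tray floor at (322,188) and the stock tube at (192,182). The held tube at (256,248) will fit between them.

```bash
python3 -m jog '[[0,0.15,4,0,0,0,-0.6],[0,0,4,0,0,0,-0.6],[0,0,3,0,0,0,-0.6],[0,0,1,0,0,0,-0.6],[0,0,0.4,0,0,0,-0.6],[0,0,0.15,0,0,0,-0.6],[0,0,0,0,0,0,-0.6]]'; python3 -m jog '[[0,0,0.1,0,0,0,-0.6],[0,0,0,0,0,0,-0.6]]'
```

```text
time: 17.12
ee_pos: [0.6692, -0.0204, 0.0232]
eef_rot: [0.036, 0.999, 0.0, 0.001]
ft_force: [-1.0, -1.3, 4.7]
width: 0.0304
time: 17.38
ee_pos: [0.6693, -0.0203, 0.023]
eef_rot: [0.036, 0.999, 0.0, 0.001]
ft_force: [-5.8, 0.2, 11.8]
width: 0.0305
```

```bash
python3 - <<'E'
from h import *
c=r.camera('side'); f=cv2.resize(c['frame'][140:270,130:300],None,fx=4,fy=4,interpolation=cv2.INTER_CUBIC); cv2.imwrite('pics/s2.png',f[:,:,::-1])
c=r.camera('wrist'); f=cv2.resize(c['frame'][100:330,130:380],None,fx=2.4,fy=2.4,interpolation=cv2.INTER_CUBIC); cv2.imwrite('pics/w5.png',f[:,:,::-1])
plan([.668,-.021,.0201],176)
E
```

```text
t 17.48 tcp [ 0.6694 -0.0203  0.0231] yaw 175.9 w 0.0304 F [-4.9  0.  13.7] J7 1.57
 shift before turn cm [ 0.13 -0.08  0.3 ] turn [ 0.001  0.002 -0.002]  | shift after turn cm [ 0.13 -0.08  0.3 ]
```

View pics/s2.png

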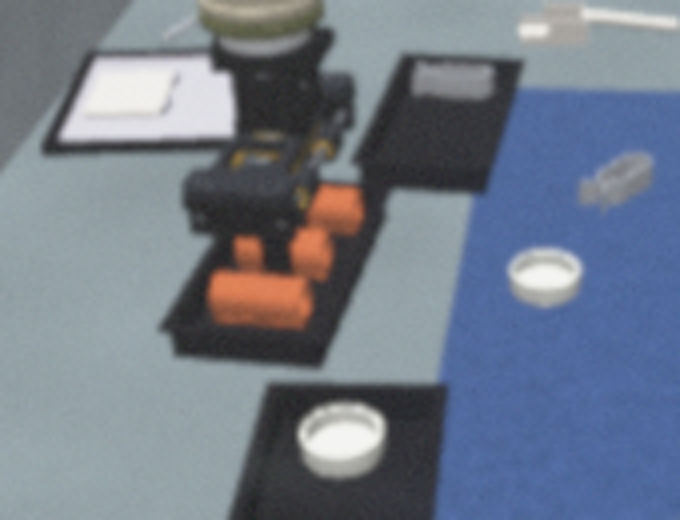

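View pics/w5.png

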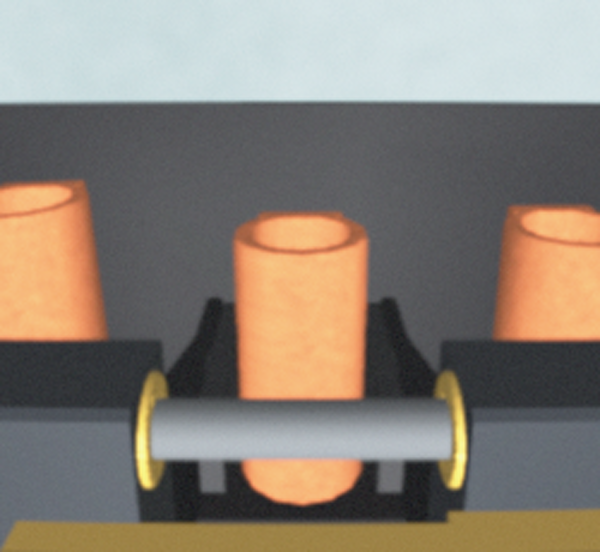

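Contact came 3 mm higher than for the first tube, so the tube may be slightly pitched in the grip. I'll relax the grip to 3 N and press gently, so it settles flat before I release.

```bash
python3 -m jog '[[0,0,0,0,0,0,-0.6],[0,0,0,0,0,0,-0.6],[0,0,0.05,0,0,0,-0.6],[0,0,0,0,0,0,-0.6]]' 3; python3 -m jog '[[0,0,0.1,0,0,0,-0.6],[0,0,0,0,0,0,-0.6]]'
```

```text
time: 17.98
ee_pos: [0.6688, -0.0203, 0.0204]
eef_rot: [0.036, 0.999, 0.0, 0.0]
ft_force: [1.7, -0.6, 3.9]
width: 0.0308
time: 18.23
ee_pos: [0.6684, -0.0202, 0.0189]
eef_rot: [0.036, 0.999, 0.0, -0.0]
ft_force: [2.1, -0.7, 1.9]
width: 0.0307
```

```bash
python3 -m jog '[[0,0,0,0,0,0,-0.1],[0,0,0,0,0,0,0.15],[0,0,0,0,0,0,0.15],[0,0,0,0,0,0,0.15],[0,0,-1.5,0,0,0,0.15],[0,0,-3,0,0,0,0.15],[0,0,-4,0,0,0,1],[0,0,-4,0,0,0,1],[0,0,0,0,0,0,1]]' 15
python3 - <<'E'
from h import *
snap('wrist','w6.png')
plan([.418,-.155,.15],60)
E
```

```text
time: 19.35
ee_pos: [0.6706, -0.0205, 0.1493]
eef_rot: [0.036, 0.999, 0.0, 0.004]
ft_force: [0.3, -1.1, -0.0]
width: 0.0723
t 19.4 tcp [ 0.6695 -0.0203  0.1468] yaw 175.9 w 0.0763 F [-0.5  0.  -0.3] J7 1.55
 shift before turn cm [ 24.11 -15.24  -0.42] turn [4.000e-03 2.000e-03 2.022e+00]  | shift after turn cm [-24.24 -15.05  -0.32]
```

View pics/w6.png

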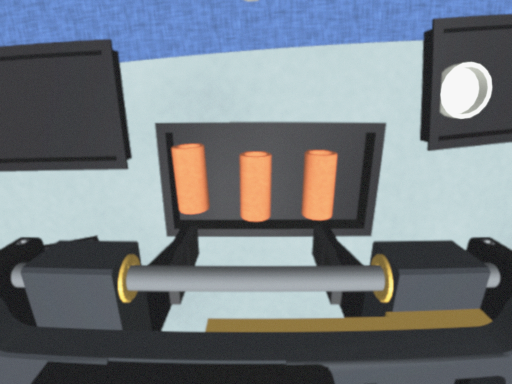

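All three tubes lie flat side by side, at (190,178), (255,186) and (319,185). Next is clip_a.

```bash
python3 -m jog '[[3.5,-2.2,0,0,0,0,1],[3.5,-2.2,0,0,0,0,1],[3.5,-2.2,0,0,0,0,1],[3.5,-2.2,0,0,0,0,1],[3.5,-2.2,0,0,0,0,1],[3.5,-2.2,0,0,0,0,1],[3.1,-2,0,0,0,0,1],[0,0,0,0,0,0.18,1],[0,0,0,0,0,0.18,1],[0,0,0,0,0,0.18,1],[0,0,0,0,0,0.18,1],[0,0,0,0,0,0.18,1],[0,0,0,0,0,0.18,1],[0,0,0,0,0,0.18,1],[0,0,0,0,0,0.18,1],[0,0,0,0,0,0.18,1],[0,0,0,0,0,0.18,1],[0,0,0,0,0,0.18,1],[0,0,0,0,0,0.18,1]]' 25
cat >> h.py <<'E'
def clipfind(c,z=0.022):
    f=c['frame']; b,h=matmask(f); b=b.astype(np.uint8); b[235:]=0
    m=(h[...,1]<90); m[235:]=0
    res=[]
    for mm,a,ce in blobs(m,150):
        x=np.argwhere(mm); 
        if a>4000 : continue
        p,an,l=axis(c,mm,z)
        if 0.06<l[0]<.11 and l[1]<.06: res.append((mm,a,ce)); print('clip',a,ce.round(),p.round(4),round(an,1),l.round(3))
    return res
CO=np.array([[-35,0],[-31,9],[-24,12.5],[12,12.5],[26,3],[37,13],[37,-13],[26,-3],[12,-12.5],[-24,-12.5],[-31,-9]])/1000
def overlay(c,p,yaw,fn,z=0.022,out=CO):
    a=np.radians(yaw); Rm=np.array([[np.cos(a),-np.sin(a)],[np.sin(a),np.cos(a)]])
    P=out@Rm.T+p; f=c['frame'][:,:,::-1].copy(); f=cv2.resize(f,None,fx=1.5,fy=1.5)
    cv2.polylines(f,[(proj(c,np.c_[P,np.full(len(P),z)])*1.5+.25).round().astype(np.int32)],True,(0,255,0),1); cv2.imwrite('pics/'+fn,f)
E
python3 - <<'E'
from h import *
plan([.418,-.155,.15],52)
c=r.camera('wrist'); clipfind(c)
overlay(c,np.array([.418,-.155]),52,'w7.png')
E
```

```text
time: 21.78
ee_pos: [0.4166, -0.1544, 0.1436]
eef_rot: [0.9, 0.437, -0.0, -0.0]
ft_force: [0.4, -0.5, 0.2]
width: 0.087
t 21.77 tcp [ 0.4166 -0.1544  0.1436] yaw 51.8 w 0.087 F [ 0.4 -0.5  0.2] J7 -0.41
 shift before turn cm [ 0.04  0.15 -0.64] turn [-0.001  0.001 -0.004]  | shift after turn cm [ 0.04  0.15 -0.64]
clip 950 [258. 186.] [ 0.4203 -0.1559] 52.3 [0.081 0.031]
```

View pics/w7.png

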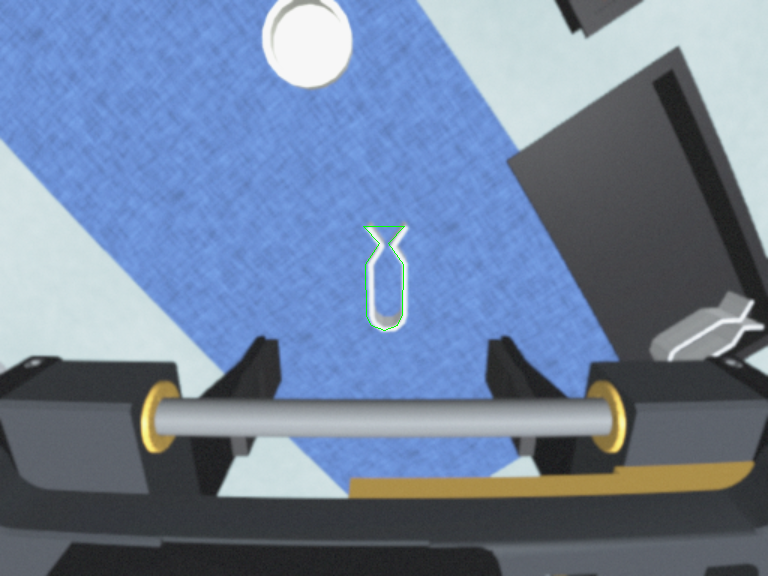

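The clip outline overlay fits exactly, around (386,280) in the enlarged picture. Grasping it.

```bash
python3 -m jog '[[-0.3,0.12,0,0,0,0,1],[0,0,4,0,0,0,1],[0,0,4,0,0,0,1],[0,0,3,0,0,0,1],[0,0,1.2,0,0,0,1],[0,0,0.55,0,0,0,1],[0,0,0,0,0,0,-0.2],[0,0,0,0,0,0,-0.8],[0,0,0,0,0,0,-0.8],[0,0,0,0,0,0,-0.8],[0,0,0,0,0,0,-0.8],[0,0,0,0,0,0,-0.8],[0,0,0,0,0,0,-0.8]]' 25
python3 -m jog '[[0,0,-1,0,0,0,-0.8],[0,0,-2,0,0,0,-0.8],[0,0,-4,0,0,0,-0.8],[0,0,-4,0,0,0,-0.8],[0,0,-2,0,0,0,-0.8],[0,0,0,0,0,0,-0.8]]'
python3 - <<'E'
from h import *
a=np.radians(86.5);Y=np.array([np.cos(a),np.sin(a)]);X=np.array([Y[1],-Y[0]]);t=np.array([.580,-.250])
for y in(-.016,.048): print((t+Y*y).round(4))
plan([*(t+Y*-.016+X*-.003),.15],-3.5)
c=r.camera('wrist')
P=np.array([[sx*.059,sy*.109] for sx,sy in((1,1),(1,-1),(-1,-1),(-1,1))])
overlay(c,t,-3.5,'w8.png',.028,P)
E
```

```text
time: 23.45
ee_pos: [0.4163, -0.1577, 0.0166]
eef_rot: [0.898, 0.439, 0.0, -0.0]
ft_force: [0.2, -0.4, 0.4]
width: 0.0249
time: 24.2
ee_pos: [0.4172, -0.1579, 0.1484]
eef_rot: [0.898, 0.439, 0.002, 0.001]
ft_force: [0.2, 0.4, -0.5]
width: 0.0245
[ 0.579 -0.266]
[ 0.5829 -0.2021]
t 24.2 tcp [ 0.4172 -0.1579  0.1484] yaw 52.1 w 0.0245 F [ 0.2  0.4 -0.5] J7 -0.4
 shift before turn cm [ 1.24 19.16 -0.1 ] turn [ 0.002 -0.003  0.971]  | shift after turn cm [16.51  9.8  -0.16]
```

View pics/w8.png

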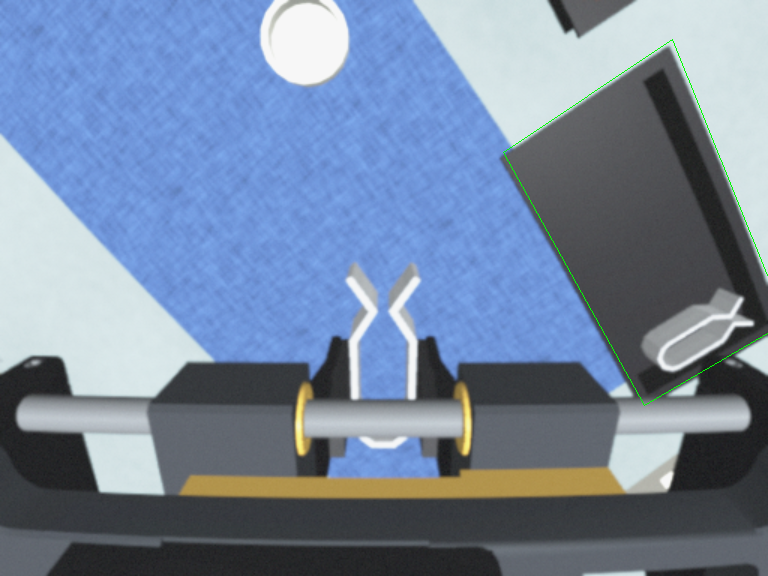

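The clip is held and the tray outline fits. Carrying it over.

```bash
python3 -m jog '[[0.25,3.8,0,0,0,0,-0.8],[0.25,3.8,0,0,0,0,-0.8],[0.25,3.8,0,0,0,0,-0.8],[0.25,3.8,0,0,0,0,-0.8],[0.25,3.9,0,0,0,0,-0.8],[0,0,0,0,0,0.162,-0.8],[0,0,0,0,0,0.162,-0.8],[0,0,0,0,0,0.162,-0.8],[0,0,0,0,0,0.162,-0.8],[0,0,0,0,0,0.162,-0.8],[0,0,0,0,0,0.162,-0.8],[0,0,0,0,0,0,-0.8]]'
python3 - <<'E'
from h import *
plan([.576,-.266,.0195],-3.5)
snap('wrist','w9.png')
E
```

```text
time: 25.75
ee_pos: [0.574, -0.2648, 0.1452]
eef_rot: [1.0, -0.031, -0.001, -0.0]
ft_force: [0.5, 0.0, 0.4]
width: 0.0243
t 25.75 tcp [ 0.574  -0.2648  0.1452] yaw -3.5 w 0.0243 F [0.5 0.  0.4] J7 -1.07
 shift before turn cm [ 0.23  0.1  12.57] turn [ 0.     0.002 -0.   ]  | shift after turn cm [ 0.2   0.1  12.57]
```

View pics/w9.png

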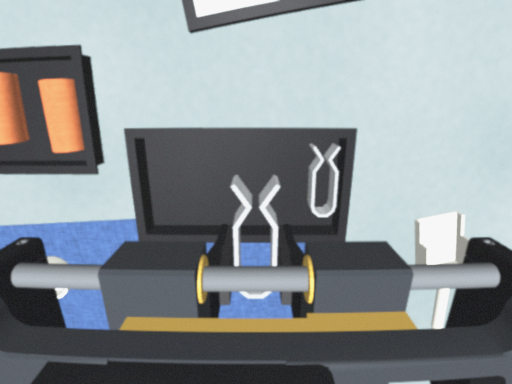

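```bash
python3 -m jog '[[0.2,0.1,4,0,0,0,-0.8],[0,0,4,0,0,0,-0.8],[0,0,3,0,0,0,-0.8],[0,0,1,0,0,0,-0.8],[0,0,0.35,0,0,0,-0.8],[0,0,0,0,0,0,-0.8]]'; python3 -m jog '[[0,0,0.1,0,0,0,-0.8],[0,0,0,0,0,0,-0.8]]';python3 -m jog '[[0,0,0.1,0,0,0,-0.8],[0,0,0,0,0,0,-0.8]]'
```

```text
time: 26.55
ee_pos: [0.5772, -0.2665, 0.024]
eef_rot: [1.0, -0.031, 0.001, 0.0]
ft_force: [-0.5, -0.5, -0.1]
width: 0.0249
time: 26.8
ee_pos: [0.577, -0.2662, 0.0227]
eef_rot: [1.0, -0.031, 0.0, 0.0]
ft_force: [-0.1, 1.3, -1.2]
width: 0.0247
time: 27.05
ee_pos: [0.5766, -0.2661, 0.0211]
eef_rot: [1.0, -0.031, 0.0, -0.0]
ft_force: [-0.3, 0.6, -0.1]
width: 0.0248
```

```bash
python3 -m jog '[[0,0,0.1,0,0,0,-0.8],[0,0,0,0,0,0,-0.8]]';python3 -m jog '[[0,0,0.08,0,0,0,-0.8],[0,0,0,0,0,0,-0.8]]'
```

```text
time: 27.3
ee_pos: [0.5765, -0.2661, 0.02]
eef_rot: [1.0, -0.031, -0.0, -0.0]
ft_force: [0.4, -0.1, 0.2]
width: 0.0248
time: 27.55
ee_pos: [0.5767, -0.2661, 0.0197]
eef_rot: [1.0, -0.031, 0.0, -0.0]
ft_force: [-2.0, 1.0, 4.6]
width: 0.0247
```

Contact. Releasing with a 48 mm opening, then rising and going to clip_b.

```bash
python3 -m jog '[[0,0,-0.05,0,0,0,0],[0,0,0,0,0,0,0.1],[0,0,0,0,0,0,0.1],[0,0,0,0,0,0,0.1],[0,0,-1.5,0,0,0,0.1],[0,0,-3,0,0,0,0.1],[0,0,-4,0,0,0,1],[0,0,-4,0,0,0,1],[0,0,0,0,0,0,1]]'
python3 - <<'E'
from h import *
snap('wrist','w10.png')
plan([.350,.272,.15],-37)
print(r.read_state()['joint_positions'].round(2))
E
```

```text
time: 28.68
ee_pos: [0.5783, -0.2674, 0.1494]
eef_rot: [1.0, -0.031, 0.003, 0.001]
ft_force: [0.0, -0.9, -0.2]
width: 0.0702
t 28.73 tcp [ 0.5775 -0.2667  0.1472] yaw -3.6 w 0.0736 F [-0.9  0.4 -1.5] J7 -1.07
 shift before turn cm [-26.06 -52.34  -0.4 ] turn [-0.001 -0.004  0.583]  | shift after turn cm [-50.59 -29.33  -0.28]
[-0.1   0.46  0.61  1.57 -0.28  1.2  -1.07]
```

View pics/w10.png

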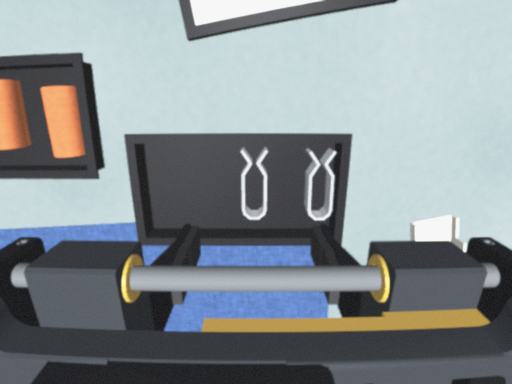

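Clip_a rests on the floor at (254,190) beside the stock clip. Next is clip_b.

```bash
python3 -m jog '[[0,0,0,0,0,-0.1825,1],[0,0,0,0,0,-0.1825,1],[0,0,0,0,0,-0.1825,1],[0,0,0,0,0,-0.1825,1],[0,0,0,0,0,-0.1825,1],[0,0,0,0,0,-0.1825,1],[0,0,0,0,0,-0.1825,1],[0,0,0,0,0,-0.1825,1],[0,0,0,0,0,-0.1825,1],[0,0,0,0,0,-0.1825,1],[0,0,0,0,0,-0.1825,1],[0,0,0,0,0,-0.1825,1],[0,0,0,0,0,-0.1825,1],[0,0,0,0,0,-0.1825,1]]'
python3 -m jog '[[4.2,2.44,0,0,0,0,1],[4.2,2.44,0,0,0,0,1],[4.2,2.44,0,0,0,0,1],[4.2,2.44,0,0,0,0,1],[4.2,2.44,0,0,0,0,1],[4.2,2.44,0,0,0,0,1],[4.2,2.44,0,0,0,0,1],[4.2,2.44,0,0,0,0,1],[4.2,2.44,0,0,0,0,1],[4.2,2.44,0,0,0,0,1],[4.2,2.44,0,0,0,0,1],[4.2,2.44,0,0,0,0,1],[0,0,0,0,0,0,1]]'
python3 - <<'E'
from h import *
plan([.35,.272,.15],143)
c=r.camera('wrist'); clipfind(c)
overlay(c,np.array([.35,.272]),-37,'w11.png')
E
```

```text
time: 30.48
ee_pos: [0.576, -0.266, 0.144]
eef_rot: [0.316, 0.949, 0.0, -0.001]
ft_force: [0.2, 0.0, 0.3]
width: 0.0868
time: 32.1
ee_pos: [0.3499, 0.2744, 0.1445]
eef_rot: [0.316, 0.949, 0.0, -0.001]
ft_force: [0.3, -1.1, -0.5]
width: 0.0872
t 32.1 tcp [0.3499 0.2744 0.1445] yaw 143.2 w 0.0872 F [ 0.3 -1.1 -0.5] J7 0.15
 shift before turn cm [-0.15 -0.18 -0.55] turn [-0.    -0.001  0.003]  | shift after turn cm [-0.16 -0.18 -0.55]
clip 897 [253. 188.] [0.349  0.2716] 143.2 [0.08  0.032]
```

View pics/w11.png

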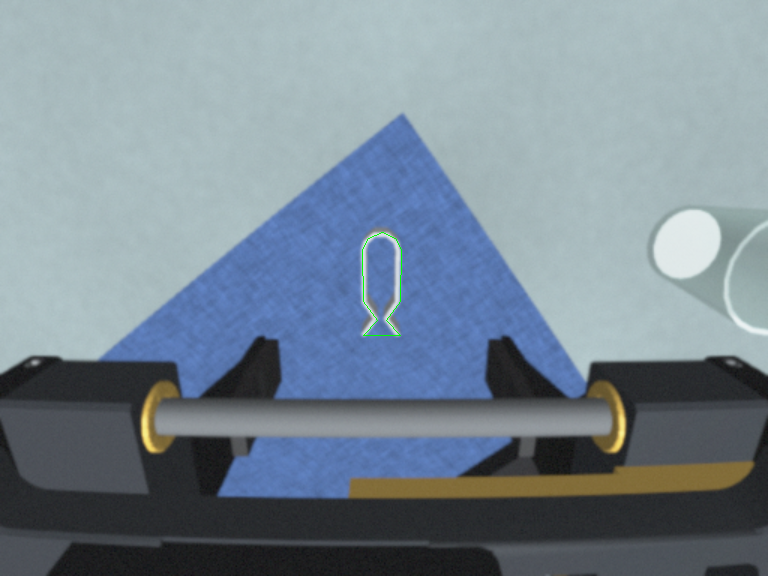

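```bash
python3 - <<'E'
from h import *
c=r.camera('wrist'); p=unproj(c,[[459,162]],0.004)[0]; s=r.read_state(); print(p, Rn.from_quat(s['eef_rot']).inv().apply(p-s['ee_pos']))
E
python3 -m jog '[[0.2,-0.2,0,0,0,0,1],[0,0,4,0,0,0,1],[0,0,3,0,0,0,1],[0,0,0,0,0,0,1]]' 25
```

```text
[0.463181   0.46028553 0.004     ] [0.02520548 0.21824583 0.14006351]
time: 32.7
ee_pos: [0.3482, 0.2694, 0.0733]
eef_rot: [0.319, 0.948, -0.002, -0.001]
ft_force: [-0.2, -0.4, 0.2]
width: 0.0869
```

```bash
python3 -m jog '[[0,0,2,0,0,0,1],[0,0,0,0,0,0,1],[0,0,0,0,0,0,1]]' 25; python3 - <<'E'
from h import *
plan([.3476,.2736,.0165],143)
E
```

```text
time: 33.08
ee_pos: [0.3498, 0.2715, 0.0561]
eef_rot: [0.319, 0.948, 0.001, 0.0]
ft_force: [-0.2, -0.1, -0.1]
width: 0.087
t 33.08 tcp [0.3498 0.2715 0.0561] yaw 142.8 w 0.087 F [-0.2 -0.1 -0.1] J7 0.1
 shift before turn cm [0.3  0.03 3.96] turn [ 0.001  0.    -0.003]  | shift after turn cm [0.3  0.04 3.96]
```

```bash
python3 -m jog '[[0.2,0,2,0,0,0,1],[0,0,1.2,0,0,0,1],[0,0,0.6,0,0,0,1],[0,0,0,0,0,0,-0.2],[0,0,0,0,0,0,-0.8],[0,0,0,0,0,0,-0.8],[0,0,0,0,0,0,-0.8],[0,0,0,0,0,0,-0.8],[0,0,0,0,0,0,-0.8],[0,0,0,0,0,0,-0.8]]' 25
python3 -m jog '[[0,0,-1,0,0,0,-0.8],[0,0,-2,0,0,0,-0.8],[0,0,-4,0,0,0,-0.8],[0,0,-4,0,0,0,-0.8],[0,0,-2,0,0,0,-0.8],[0,0,0,0,0,0,-0.8]]'
python3 - <<'E'
from h import *
plan([.580,-.202,.15],176.5)
snap('wrist','w12.png')
E
```

```text
time: 34.33
ee_pos: [0.3475, 0.2725, 0.0168]
eef_rot: [0.319, 0.948, 0.0, -0.0]
ft_force: [-0.2, -0.3, -0.4]
width: 0.0248
time: 35.08
ee_pos: [0.3483, 0.2731, 0.1487]
eef_rot: [0.319, 0.948, 0.001, 0.001]
ft_force: [0.2, -0.0, -1.1]
width: 0.0245
t 35.08 tcp [0.3483 0.2731 0.1487] yaw 142.8 w 0.0245 F [ 0.2 -0.  -1.1] J7 0.15
 shift before turn cm [-47.17 -23.86  -0.16] turn [ 0.003  0.002 -0.588]  | shift after turn cm [-26.03 -46.01  -0.13]
```

View pics/w12.png

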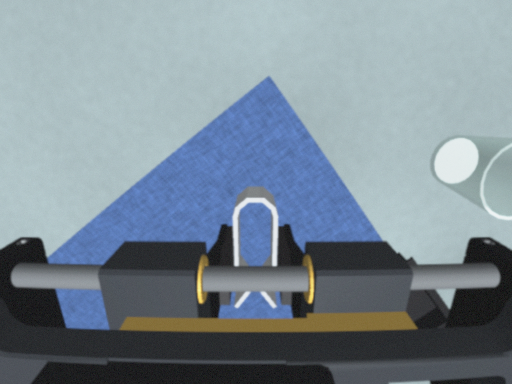

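```bash
python3 -m jog '[[-4.3,-2.17,0,0,0,0,-0.8],[-4.3,-2.17,0,0,0,0,-0.8],[-4.3,-2.17,0,0,0,0,-0.8],[-4.3,-2.17,0,0,0,0,-0.8],[-4.3,-2.17,0,0,0,0,-0.8],[-4.3,-2.17,0,0,0,0,-0.8],[-4.3,-2.17,0,0,0,0,-0.8],[-4.3,-2.17,0,0,0,0,-0.8],[-4.3,-2.17,0,0,0,0,-0.8],[-4.3,-2.17,0,0,0,0,-0.8],[-4.2,-2.16,0,0,0,0,-0.8],[0,0,0,0,0,-0.147,-0.8],[0,0,0,0,0,-0.147,-0.8],[0,0,0,0,0,-0.147,-0.8],[0,0,0,0,0,-0.147,-0.8],[0,0,0,0,0,0,-0.8]]'
python3 - <<'E'
from h import *
plan([.579,-.202,.0195],176.5)
snap('wrist','w13.png')
E
```

```text
time: 37.12
ee_pos: [0.5788, -0.2027, 0.1454]
eef_rot: [0.031, 1.0, 0.0, -0.001]
ft_force: [-0.3, 0.1, 0.2]
width: 0.0247
t 37.12 tcp [ 0.5788 -0.2027  0.1454] yaw 176.5 w 0.0247 F [-0.3  0.1  0.2] J7 1.78
 shift before turn cm [-0.04  0.06 12.59] turn [ 0.001 -0.002 -0.001]  | shift after turn cm [-0.02  0.07 12.59]
```

View pics/w13.png

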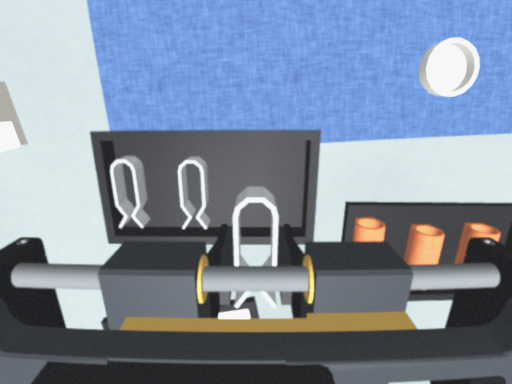

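```bash
python3 -m jog '[[0,0,4,0,0,0,-0.8],[0,0,4,0,0,0,-0.8],[0,0,3,0,0,0,-0.8],[0,0,1,0,0,0,-0.8],[0,0,0.35,0,0,0,-0.8],[0,0,0.1,0,0,0,-0.8],[0,0,0,0,0,0,-0.8],[0,0,0,0,0,0,-0.8]]'; python3 -m jog '[[0,0,0.1,0,0,0,-0.8],[0,0,0,0,0,0,-0.8]]'
```

```text
time: 38.17
ee_pos: [0.5799, -0.2029, 0.023]
eef_rot: [0.03, 1.0, -0.0, 0.001]
ft_force: [-0.2, 0.3, -1.1]
width: 0.0243
time: 38.42
ee_pos: [0.5795, -0.2028, 0.0213]
eef_rot: [0.03, 1.0, 0.0, 0.0]
ft_force: [0.0, 0.0, -1.2]
width: 0.0245
```

```bash
python3 -m jog '[[0,0,0.1,0,0,0,-0.8],[0,0,0,0,0,0,-0.8]]'; python3 -m jog '[[0,0,0.08,0,0,0,-0.8],[0,0,0,0,0,0,-0.8]]'
```

```text
time: 38.67
ee_pos: [0.5794, -0.2028, 0.0202]
eef_rot: [0.03, 1.0, 0.0, -0.0]
ft_force: [-0.1, -0.1, -0.9]
width: 0.0249
time: 38.92
ee_pos: [0.5795, -0.2028, 0.0199]
eef_rot: [0.03, 1.0, 0.0, 0.0]
ft_force: [-1.5, 1.4, 5.5]
width: 0.0249
```

```bash
python3 -m jog '[[0,0,-0.05,0,0,0,0],[0,0,0,0,0,0,0.1],[0,0,0,0,0,0,0.1],[0,0,0,0,0,0,0.1],[0,0,-1.5,0,0,0,0.1],[0,0,-3,0,0,0,0.1],[0,0,-4,0,0,0,1],[0,0,-4,0,0,0,1],[0,0,0,0,0,-0.105,1],[0,0,0,0,0,0,1]]' 12
python3 - <<'E'
from h import *
snap('wrist','w14.png')
plan([.473,-.009,.15],182.5)
E
```

```text
time: 40.17
ee_pos: [0.5797, -0.2029, 0.1463]
eef_rot: [-0.022, 1.0, -0.0, 0.001]
ft_force: [-0.6, -0.7, -0.5]
width: 0.08
t 40.23 tcp [ 0.5794 -0.2028  0.1455] yaw -177.6 w 0.0826 F [-0.7 -0.4 -1.1] J7 1.88
 shift before turn cm [ 9.81 19.81 -0.45] turn [ 0.     0.    -0.002]  | shift after turn cm [ 9.78 19.83 -0.45]
```

View pics/w14.png

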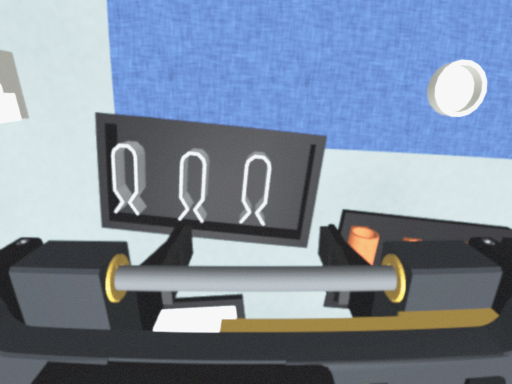

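Three clips are on the tray floor, at (125,180), (193,185) and (256,188). The dish is the last item.

```bash
python3 -m jog '[[2,4,0,0,0,0,1],[2,4,0,0,0,0,1],[2,4,0,0,0,0,1],[2,4,0,0,0,0,1],[1.8,3.8,0,0,0,0,1],[0,0,0,0,0,0,1],[0,0,0,0,0,0,1]]' 12
python3 - <<'E'
from h import *
c=r.camera('wrist')
th=np.linspace(0,2*np.pi,40); P=.026*np.c_[np.cos(th),np.sin(th)]
f=c['frame']; h=cv2.cvtColor(f,cv2.COLOR_RGB2HSV); m=(h[...,1]<60); m[235:]=0
# outer rim: fit by blob, top plane
for mm,a,ce in blobs(m,500):
    if a>6000 or abs(ce[0]-256)>100: continue
    hull=cv2.convexHull(np.argwhere(mm)[:,::-1].astype(np.int32)); H=np.zeros(mm.shape,np.uint8); cv2.fillConvexPoly(H,hull,1)
    print(a,ce.round(),*axis(c,H>0,.016)); 
overlay(c,np.array([.473,-.009]),0,'w15.png',.018,P)
plan([.473,-.009,.016],182.5)
E
```

```text
time: 41.1
ee_pos: [0.4729, -0.01, 0.145]
eef_rot: [-0.021, 1.0, -0.0, -0.0]
ft_force: [0.2, -0.6, 0.2]
width: 0.0869
2109 [255. 186.] [ 0.47237292 -0.01146295] -174.35053952886506 [0.04795097 0.04680577]
t 41.15 tcp [ 0.473  -0.0103  0.1449] yaw -177.6 w 0.0872 F [ 0.1 -0.4  0.4] J7 1.53
 shift before turn cm [-0.    0.14 12.89] turn [-0.    -0.    -0.002]  | shift after turn cm [-0.    0.13 12.89]
```

View pics/w15.png

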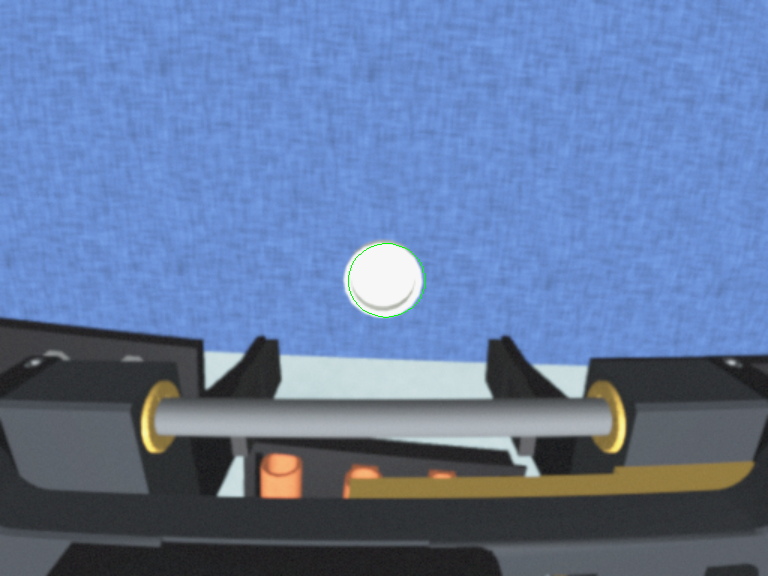

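The dish is centred between the jaws at (384,279) in the enlarged picture. Gripping it gently across its diameter.

```bash
python3 -m jog '[[0,-0.1,4,0,0,0,1],[0,0,4,0,0,0,1],[0,0,3,0,0,0,1],[0,0,1.3,0,0,0,1],[0,0,0.6,0,0,0,1],[0,0,0,0,0,0,0.4],[0,0,0,0,0,0,-0.2],[0,0,0,0,0,0,-0.2],[0,0,0,0,0,0,-0.2],[0,0,0,0,0,0,-0.2]]' 12
python3 -m jog '[[0,0,-1,0,0,0,-0.2],[0,0,-2,0,0,0,-0.2],[0,0,-4,0,0,0,-0.2],[0,0,-4,0,0,0,-0.2],[0,0,-2,0,0,0,-0.2],[0,0,0,0,0,0,-0.2]]'
python3 - <<'E'
from h import *
t=np.array([.5846,.258]);a=np.radians(92.56);Y=np.array([np.cos(a),np.sin(a)]); p=t+.028*Y; print(p)
plan([*p,.15],182.5)
snap('wrist','w16.png')
E
```

```text
time: 42.4
ee_pos: [0.473, -0.0103, 0.0163]
eef_rot: [-0.022, 1.0, 0.0, 0.0]
ft_force: [-0.2, 0.7, 1.9]
width: 0.0519
time: 43.15
ee_pos: [0.4738, -0.0103, 0.1479]
eef_rot: [-0.022, 1.0, 0.0, 0.002]
ft_force: [-0.6, 0.7, -0.7]
width: 0.0519
[0.58334936 0.28597206]
t 43.15 tcp [ 0.4738 -0.0103  0.1479] yaw -177.5 w 0.0519 F [-0.6  0.7 -0.7] J7 1.53
 shift before turn cm [-12.25  29.11  -0.17] turn [0.    0.003 0.001]  | shift after turn cm [-12.23  29.12  -0.21]
```

View pics/w16.png

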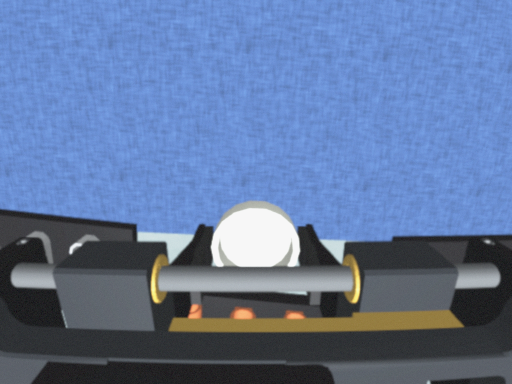

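```bash
python3 -m jog '[[-1.75,4.16,0,0,0,0,-0.2],[-1.75,4.16,0,0,0,0,-0.2],[-1.75,4.16,0,0,0,0,-0.2],[-1.75,4.16,0,0,0,0,-0.2],[-1.75,4.16,0,0,0,0,-0.2],[-1.75,4.16,0,0,0,0,-0.2],[-1.75,4.16,0,0,0,0,-0.2],[0,0,0,0,0,0,-0.2]]'
python3 - <<'E'
from h import *
plan([.5834,.286,.0195],182.5)
c=r.camera('wrist')
P=np.array([[sx*.059,sy*.109] for sx,sy in((1,1),(1,-1),(-1,-1),(-1,1))])
overlay(c,np.array([.5846,.258]),2.56,'w17.png',.028,P)
E
```

```text
time: 44.2
ee_pos: [0.5809, 0.2899, 0.1437]
eef_rot: [-0.025, 1.0, 0.001, -0.002]
ft_force: [-0.4, 0.1, 0.1]
width: 0.0523
t 44.2 tcp [0.5809 0.2899 0.1437] yaw -177.2 w 0.0523 F [-0.4  0.1  0.1] J7 1.01
 shift before turn cm [-0.27 -0.42 12.42] turn [ 0.001 -0.003  0.005]  | shift after turn cm [-0.23 -0.4  12.42]
```

View pics/w17.png

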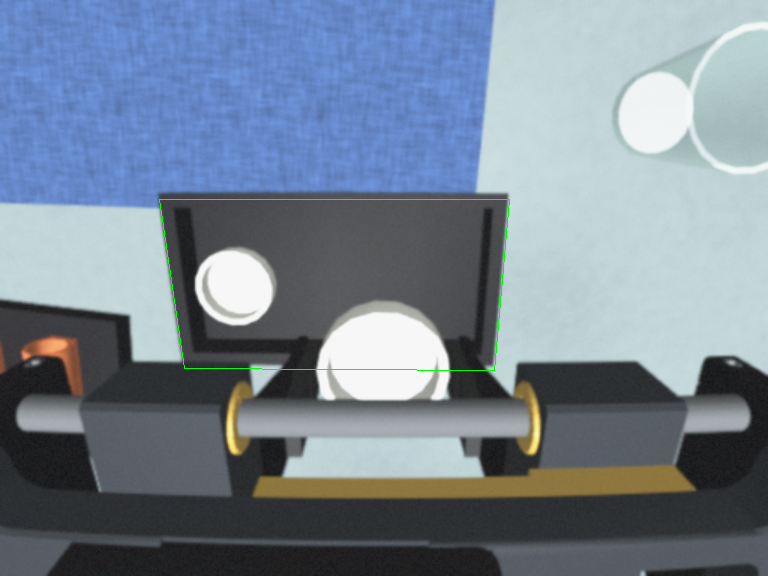

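```bash
python3 -m jog '[[0,-0.3,4,0,0,0,-0.2],[0,0,4,0,0,0,-0.2],[0,0,3,0,0,0,-0.2],[0,0,0.8,0,0,0,-0.2],[0,0,0.25,0,0,0,-0.2],[0,0,0,0,0,0,-0.2],[0,0,0,0,0,0,-0.2]]'; python3 -m jog '[[0,0,0.1,0,0,0,-0.2],[0,0,0,0,0,0,-0.2]]';python3 -m jog '[[0,0,0.1,0,0,0,-0.2],[0,0,0,0,0,0,-0.2]]'
```

```text
time: 45.12
ee_pos: [0.5831, 0.2833, 0.0268]
eef_rot: [-0.022, 1.0, 0.0, 0.001]
ft_force: [-0.2, -0.1, -0.1]
width: 0.0519
time: 45.38
ee_pos: [0.5826, 0.283, 0.0247]
eef_rot: [-0.022, 1.0, 0.0, 0.0]
ft_force: [-0.2, 0.8, -0.3]
width: 0.0523
time: 45.62
ee_pos: [0.5824, 0.283, 0.0234]
eef_rot: [-0.022, 1.0, -0.0, -0.0]
ft_force: [0.3, -0.2, -0.5]
width: 0.0518
```

```bash
python3 -m jog '[[0,0,0.2,0,0,0,-0.2],[0,0,0,0,0,0,-0.2]]'; python3 -m jog '[[0,0,0.1,0,0,0,-0.2],[0,0,0,0,0,0,-0.2]]';python3 -m jog '[[0,0,0.07,0,0,0,-0.2],[0,0,0,0,0,0,-0.2]]'
```

```text
time: 45.88
ee_pos: [0.5824, 0.2829, 0.0213]
eef_rot: [-0.022, 1.0, -0.0, -0.0]
ft_force: [-0.4, -0.8, -0.7]
width: 0.052
time: 46.12
ee_pos: [0.5825, 0.283, 0.0204]
eef_rot: [-0.022, 1.0, 0.0, -0.0]
ft_force: [0.1, 0.0, 0.1]
width: 0.0516
time: 46.38
ee_pos: [0.5825, 0.283, 0.0198]
eef_rot: [-0.022, 1.0, 0.0, 0.0]
ft_force: [-0.8, 0.2, -0.1]
width: 0.0521
```

```bash
python3 -m jog '[[0,0,0.07,0,0,0,-0.2],[0,0,0,0,0,0,-0.2]]';python3 -m jog '[[0,0,0.06,0,0,0,-0.2],[0,0,0,0,0,0,-0.2]]'
```

```text
time: 46.62
ee_pos: [0.5826, 0.283, 0.0194]
eef_rot: [-0.022, 1.0, 0.0, 0.0]
ft_force: [-1.8, -0.8, 2.3]
width: 0.0523
time: 46.88
ee_pos: [0.5826, 0.283, 0.0193]
eef_rot: [-0.022, 1.0, 0.0, 0.0]
ft_force: [-3.5, -1.5, 7.8]
width: 0.0519
```

Contact. Releasing and rising.

```bash
python3 -m jog '[[0,0,-0.08,0,0,0,-0.2],[0,0,0,0,0,0,0.4],[0,0,0,0,0,0,0.6],[0,0,0,0,0,0,0.6],[0,0,-1.5,0,0,0,0.6],[0,0,-3,0,0,0,0.6],[0,0,-4,0,0,0,0.6],[0,0,-5,0,0,0,0.6],[0,0,-5,0,0,0,0.6],[0,0,0,0,0,0,0.6]]'
python3 - <<'E'
from h import *
snap('wrist','w18.png'); c=r.camera('scene'); f=cv2.resize(c['frame'][130:275,110:420],None,fx=2.5,fy=2.5,interpolation=cv2.INTER_CUBIC); cv2.imwrite('pics/sc18.png',f[:,:,::-1])
c=r.camera('side'); f=cv2.resize(c['frame'][130:380,150:400],None,fx=2.3,fy=2.3,interpolation=cv2.INTER_CUBIC); cv2.imwrite('pics/si18.png',f[:,:,::-1])
E
```

```text
time: 48.12
ee_pos: [0.5844, 0.2842, 0.2106]
eef_rot: [-0.022, 1.0, 0.002, 0.004]
ft_force: [0.5, -0.0, -0.6]
width: 0.0698
```

View pics/w18.png

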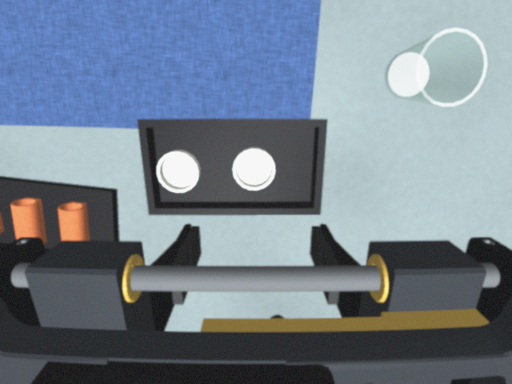

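View pics/sc18.png

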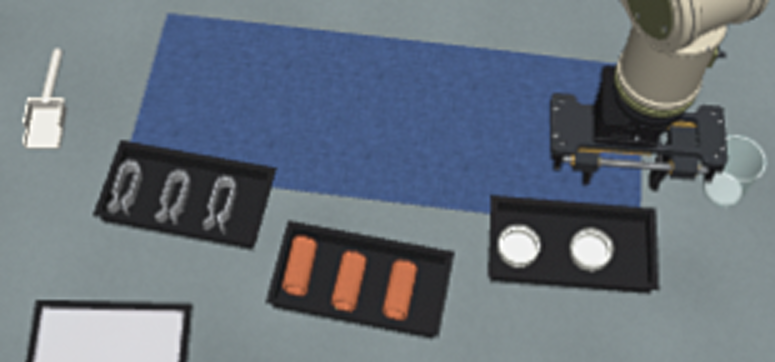

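View pics/si18.png

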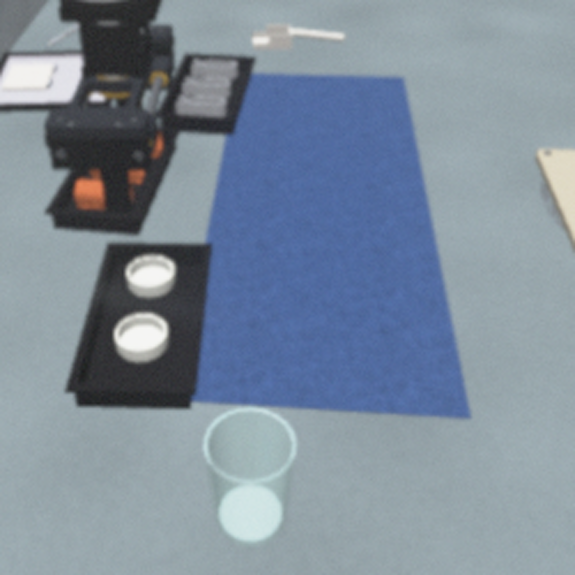

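The mat is empty, and each tray holds its pieces upright and side by side. In the scene crop the clips are at (125–220,190), the tubes at (300–400,275) and the dishes at (519,245) and (592,250). The cup and scoop haven't moved. Handing in.

```bash
python3 -c "
from bench import r
print(r.close_job())"
```

```text
the job is handed in; nothing more can be done
None
```

All five fittings are in their trays: both tubes, both clips and the dish, each on the tray floor, the same way up as it lay, beside the stock piece. Each was lowered until the tray floor was felt, then released. The job was handed in at about 48 s.

**Final checks:** The last wrist, scene and side pictures show the mat empty and the pieces lying side by side. The cup and scoop stand where they were, and the gripper was empty and clear at hand-in. In the last side view the arm hid part of the tube tray, but the wrist and scene pictures show all three tubes lying flat.

**One disagreement:** The second tube touched the floor about 3 mm higher than the first did. It was probably tilted slightly in the grip. I relaxed the grip to 3 N so it settled flat before I let go, and the pictures afterwards show it level with the others.

**Forces:** The highest contact force I read while setting pieces down was about 15 N, against the 40 N limit.

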